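# Snap the battery pack into its spring-clip holder

## Task

Take the loose battery pack from the worktop and press it straight down between the two spring clips of the holder, red end to the red end post, until it snaps in and sits fully home on the pad; then let go of it. Feel your way down, because the clip carrier is clamped at an unknown height: never push on the holder with more than about 20 N. Leave the other things near it undisturbed.

Things in the scene. Friction and masses are not known exactly. Their poses are not given: they have to be found in the camera images.
- pack_centre (a point): centre, half-way up, of the loose battery pack: grey block with black bands, 30 mm wide (its x axis), 90 mm long (its y axis), 27 mm high (z), 0.16 to 0.28 kg, lying flat on the worktop. Red end cap at +y, black at -y. The flat grey sides are free for a grasp over the middle 50 mm of the length.
- pack_red_end (a point): middle of the end face of the pack's red cap, 45 mm from pack_centre along the pack's +y. Both caps are 26 mm wide and chamfered: the underside is 77 mm long, the ends are widest (90 mm) from 11 to 17 mm above the underside, and above that slope in at 45 degrees to 70 mm at the top.
- holder: battery holder, screwed down; origin at the centre of the underside of its grey foot plate (70 mm along x, 186 along y, 10 thick). The seated pack lies along its y axis, centred over the origin, red end at +y. A white clip carrier with a black rubber rest pad (18 x 52 mm, on the centre line) is clamped on its two posts at a height that is NOT measured and differs every time.
- pad_highest (a point): point fixed to the holder on its centre line, 56 mm above its underside: the highest place where the top of the rest pad can be. The pack's underside comes to rest on the pad; carrier and pad stay put but for the rubber, which yields 1 mm per 12 N, 2.5 mm at most. Between the cheeks (y within +-28 mm) the pad's sides are open for fingers down to 10 mm below its top.
- pad_lowest (a point): the same, 30 mm above the holder's underside: the lowest place where the top of the rest pad can be. White cheeks with flared tops, up to 25 mm above the pad, at y = +-28 to 38 mm, guide the sides of the pack with 2 mm of play each side.
- red_post_foot (a point): foot of the steel post at the holder's red end, y = +76 mm; posts stand 82 mm above the worktop. Brass spring leaves 16 mm wide stand 50 mm from the centre at each end, with round beads pointing inward, 82 mm apart at rest, 21 mm above the pad; leaf tips lean out, 34 mm above the pad. Behind each is an end post, red at +y, 22 mm above the pad.
- black_post_foot (a point): foot of the steel post at the holder's black end, y = -76 mm. How it feels: the pack's lower chamfers meet the beads with the underside 18 mm above the pad and spread them; the push peaks at about 7 to 13 N at 10 to 14 mm, drops to a light rub from 10 to 4 mm, then the beads snap over the upper slopes and pull the pack down; on the pad the push rises steeply.
- vial: small glass vial with green cap, 23 mm across, 62 mm high, origin at the centre of its underside; leave alone
- bottle_b: small dark reagent bottle, 41 mm across, 68 mm high, origin at the centre of its underside; leave alone
- evap_dish: white dish, 78 mm across, 30 mm high, origin at the centre of its underside; leave alone
- hook_weight: turned metal weight with a knob, 27 mm across, 43 mm high, origin at the centre of its underside; leave alone
Not all that is in view belongs to the job. What is shaped like the part that bears pack_centre but blue is not meant.

How it is judged:
By the outcome, as a careful person would: the job done as asked, in the order asked, and still so for the second after the job is handed in, with the robot touching nothing.
It also fails if it takes over 43 s, if anything falls off the work surface, if the arm or the gripper's body presses on something with over 40 N, if the wrist force passes 120 N, or if a joint passes its speed limit or range.

## Robot

A 6-joint arm with a two-finger parallel gripper is mounted at the origin on a cart in front of the work surface, level with it; the furniture and walls round the work are solid. World frame = base frame: x ahead of the robot, y to its left, z up, the work surface at z = 0. Lengths are in m, angles in rad, forces in N, time in s.
With the tool pointing down it reaches from about 0.35 to 0.8 m from the base axis. Payload 7.3 kg.
Tool frame: the origin (TCP) lies between the finger pads; the fingertips stand ahead of it and the grasp point (between the pads) lies 6 mm ahead of it (tips_ahead is the x of the fingertips in the tool frame, in m); x points along the fingers, y is the direction in which the jaws open and shut, and the axes are right-handed (so a half turn about x gives the same grasp; the last joint's range is limited). The gripper opens to 85 mm and grips with 20 to 120 N. Pads are 22 mm wide; open, the fingers measure 114 mm over their backs; the gripper's body (76 mm by 85 mm) begins 54 mm behind the grasp point. The pads swing forward as they close: fully open they stand 13 mm farther back than shut.
Start: joints at [1.061, 0.342, 1.524, -0, 1.275, -0.146], TCP at [0.187, 0.491, 0.256] pointing down, gripper open.
Joint ranges: [-2.53, 2.53], [-0.77, 2.02], [0.04, 2.7], [-1, 4.14], [0.28, 2.66], [-3.11, 3.11]. Speed limits (rad/s): [2.57, 2.57, 3.14, 3.14, 3.14, 3.14].

## Interface

Orientations are given as [roll, pitch, yaw] about the fixed x, y, z axes, in that order (R = Rz(yaw) Ry(pitch) Rx(roll)).
In Python, from bench import sense, camera, camera_info, sign_off, tips_ahead gives the robot as it stands.
- The arm moves only by the tool servo_tool, never from a script. Its argument "motion" is one flat list of numbers, 7 for each row, row after row: the shift along the tool's x, y, z in cm, then the turn, a rotation vector about the tool's x, y, z in rad, then the finger opening in cm, from 0 to 8.54. A call has 1 to 5 rows; each row is the pose to reach, as a shift and turn from the pose commanded when the call began, along the tool's axes at that moment; what a row does not reach only later rows make up. A row lasts 1/8 s, in which the tool goes at most 62.5 mm and 10.7 degrees, less where a joint would pass 70% of its speed; a pose out of reach is approached as far as the arm can. A call with a gripper value outside its range is refused whole. The fingers move at their own pace and stop on an object; the grip force is fixed at half the most. Time passes only in rows, so rows that repeat a pose let the fingers close. It gives the time, the measured TCP pose, the force and the opening at its end, in the units of the state.
- sense(): the state, without advancing time (a new reading comes with each control period).
- camera(name): name is "side" or "top" or "wrist"; returns the picture (480x640x3 uint8, red, green, blue); there is no depth.
- camera_info(name): a dict with "K" (3x3 intrinsics, pixels), "origin" and "orientation" of the camera in the world; the wrist camera has in their place "hand_eye" (4x4, takes a point from camera to tool coordinates, whose origin is the TCP and whose axes are the tool frame's). Camera axes: x right, y down, z forward; pixel columns grow to the right and rows downward; lengths in m; the calibration is good to about 2 mm. A picture is of the moment at which its call begins: read the wrist's pose just before it. camera_info takes no time and is no camera call.
- sign_off(): hands the job in, once; it reports no verdict.
The state is a dict: "time": time; "qpos": joint angles; "joint_vel": joint speeds; "tau": joint torques, N m; "tool_pos": TCP position; "eef_rot": TCP orientation; "wrist_force": force on the tool from outside, world axes, zero at the start; "ft_torque": the same for the moment, N m; "width": finger opening in m.
Only numpy, scipy, OpenCV 4.12 (cv2) and the standard library are available. Lean on these libraries where they do the work, as an engineer would, in place of code of your own. Each camera call takes 0.05 s, during which the arm holds its last target.

## Working session

There is one attempt and no reset: what is moved stays moved. The work goes in short steps, Python scripts to look and compute and a tool call to move; the robot and the scene stay as the last step left them, time stands still between calls to the robot, and variables do not carry over. Pictures are saved under pics/ and viewed, and the job is handed in when it is done.

Besides the shell and the picture viewer there is one more tool, called after "Request:" as name(argument=value, ...) on one line, values as JSON. servo_tool: Moves the arm, as the interface text tells. Its arguments: {"type":"object","properties":{"motion":{"type":"array"}},"required":["motion"]}

```bash
mkdir -p pics; ls
python3 - <<'E'
from bench import sense, camera, camera_info, tips_ahead
import cv2
print(tips_ahead, sense())
for n in ["side","top","wrist"]:
    print(n,camera_info(n))
    cv2.imwrite(f"pics/{n}0.png",camera(n)[:,:,::-1])
E
```

```text
pics
0.025 {'time': 0.0, 'qpos': array([ 1.06098771e+00,  3.42739207e-01,  1.52502340e+00,  2.33186296e-05,
        1.27539695e+00, -1.45995060e-01]), 'joint_vel': array([-9.02262326e-04,  3.52726779e-05, -1.96330152e-03,  1.23031455e-03,
       -4.37934370e-04,  4.30051677e-04]), 'tau': array([-1.43791756e-03, -4.33685338e+01, -2.46002090e+01, -1.27540779e-04,
        7.96973007e-03,  2.66734577e-05]), 'tool_pos': array([0.18660795, 0.49032772, 0.25561515]), 'eef_rot': array([-1.73102098,  1.56922926, -2.09484134]), 'wrist_force': array([0.19635255, 0.25581547, 1.24874626]), 'ft_torque': array([ 0.00117229, -0.00580768, -0.01456868]), 'width': 0.08513629131003678}
side {'K': array([[622.23190161,   0.        , 325.60446266],
       [  0.        , 622.23190161, 232.67772328],
       [  0.        ,   0.        ,   1.        ]]), 'origin': array([-0.24815419, -0.51387879,  0.76564772]), 'orientation': array([-2.22029316,  0.02125466, -1.07595379])}
top {'K': array([[516.60307121,   0.        , 314.18588608],
       [  0.        , 516.60307121, 238.42881247],
       [  0.        ,   0.        ,   1.        ]]), 'origin': array([ 0.35193392, -0.05607226,  1.24218073]), 'orientation': array([-2.97251001, -0.01220952, -1.54199499])}
wrist {'K': array([[338.3090994 ,   0.        , 322.00915639],
       [  0.        , 338.3090994 , 241.29971944],
       [  0.        ,   0.        ,   1.        ]]), 'hand_eye': array([[-7.84502501e-04, -3.25502483e-01,  9.45540860e-01,
        -1.18087015e-01],
       [ 9.99999539e-01, -7.79463004e-04,  5.61355959e-04,
        -3.51161438e-04],
       [ 5.54291361e-04,  9.45540864e-01,  3.25502944e-01,
        -8.42021199e-02],
       [ 0.00000000e+00,  0.00000000e+00,  0.00000000e+00,
         1.00000000e+00]])}
```

View pics/side0.png

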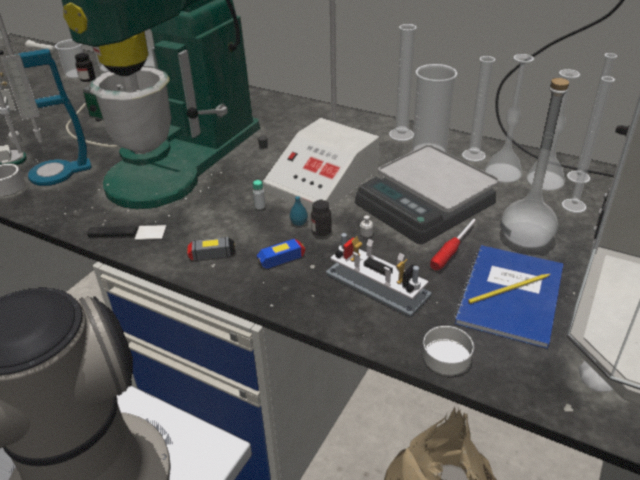

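View pics/top0.png

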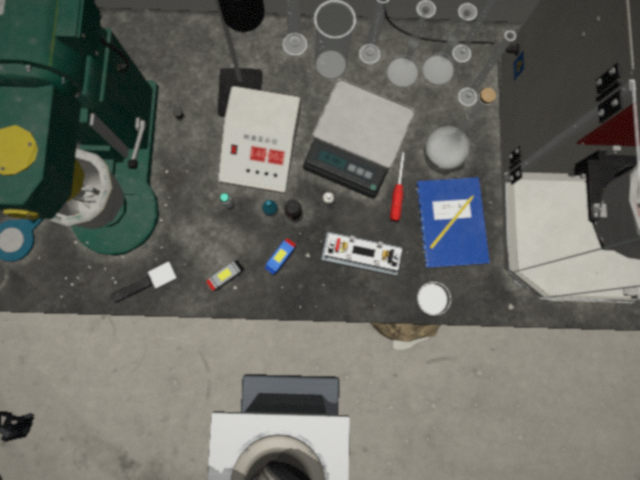

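View pics/wrist0.png

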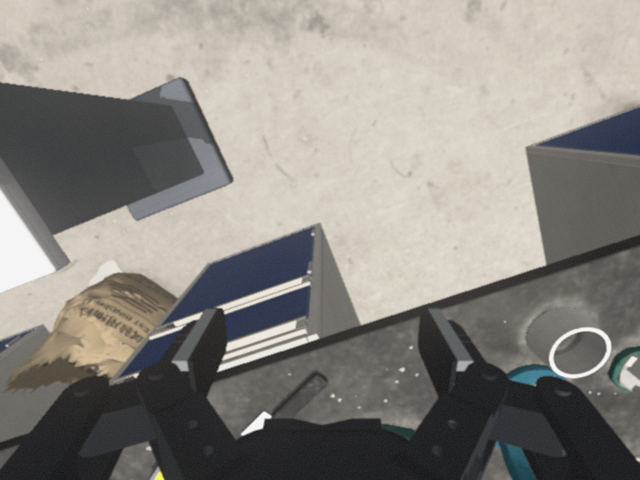

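The side view shows the grey pack at about (211,248), red end left. The holder is at about (380,277) with its red end left, and the dish is at (448,350). I'll write helpers and zoom in.

```bash
cat > h.py <<'E'
import numpy as np, cv2
from scipy.spatial.transform import Rotation as R
from bench import sense, camera, camera_info
def rot(rpy): return R.from_euler('xyz',rpy).as_matrix()
def cam(name,s=None):
    c=camera_info(name); K=c['K']
    if name=='wrist':
        s=s or sense(); T=np.eye(4); T[:3,:3]=rot(s['eef_rot']); T[:3,3]=s['tool_pos']
        M=T@c['hand_eye']; return K,M[:3,:3],M[:3,3]
    return K,rot(c['orientation']),c['origin']
def ray(C,u,v):
    K,Rm,o=C; d=Rm@np.linalg.solve(K,[u,v,1.]); return o,d
def onz(C,u,v,z):
    o,d=ray(C,u,v); return o+d*(z-o[2])/d[2]
def proj(C,p):
    K,Rm,o=C; q=K@(Rm.T@(np.asarray(p)-o)); return q[:2]/q[2]
def tri(a,b):
    A=np.zeros((3,3));B=np.zeros(3)
    for o,d in (a,b):
        d=d/np.linalg.norm(d);P=np.eye(3)-np.outer(d,d);A+=P;B+=P@o
    x=np.linalg.solve(A,B); return x,[np.linalg.norm(np.cross(x-o,d/np.linalg.norm(d))) for o,d in (a,b)]
def crop(img,x0,y0,x1,y1,k,f):
    cv2.imwrite(f,cv2.resize(img[y0:y1,x0:x1,::-1],None,fx=k,fy=k,interpolation=cv2.INTER_CUBIC))
def tool(s=None):
    s=s or sense(); return np.array(s['tool_pos']),rot(s['eef_rot'])
E
python3 - <<'E'
import cv2,numpy as np
from h import *
t=cv2.imread('pics/top0.png')[:,:,::-1]; s=cv2.imread('pics/side0.png')[:,:,::-1]
a=cv2.resize(t[180:310,190:460],None,fx=2.9,fy=2.9,interpolation=2); 
cv2.imwrite('pics/topc.png',a[:,:,::-1])
crop(s,170,190,490,390,2.5,'pics/sidec.png')
T=cam('top');S=cam('side')
for n,u,v,z in [('pr',212,285,.014),('pk',238,266,.014),('hr',327,247,.01),('hk',400,257,.01)]: print(n,onz(T,u,v,z))
for n,u,v,z in [('pr',190,250,.014),('pk',234,246,.014)]: print(n,onz(S,u,v,z))
p,Rm=tool();print(Rm)
E
```

```text
pr [0.44257141 0.17380642 0.014     ]
pk [0.48964079 0.11475291 0.014     ]
hr [ 0.54262028 -0.09657526  0.01      ]
hk [ 0.52364591 -0.27309115  0.01      ]
pr [0.44799099 0.17916929 0.014     ]
pk [0.49707706 0.10974526 0.014     ]
[[-5.71501134e-04  3.55847923e-01  9.34543701e-01]
 [-1.00760913e-03  9.34543174e-01 -3.55848339e-01]
 [-9.99999329e-01 -1.14502249e-03 -1.75536869e-04]]
```

View pics/topc.png

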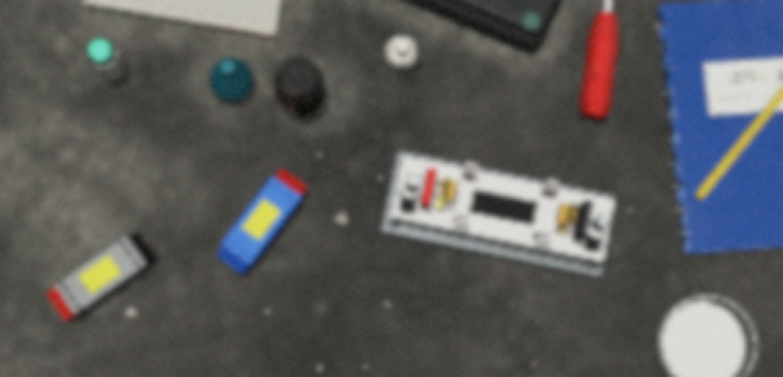

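View pics/sidec.png

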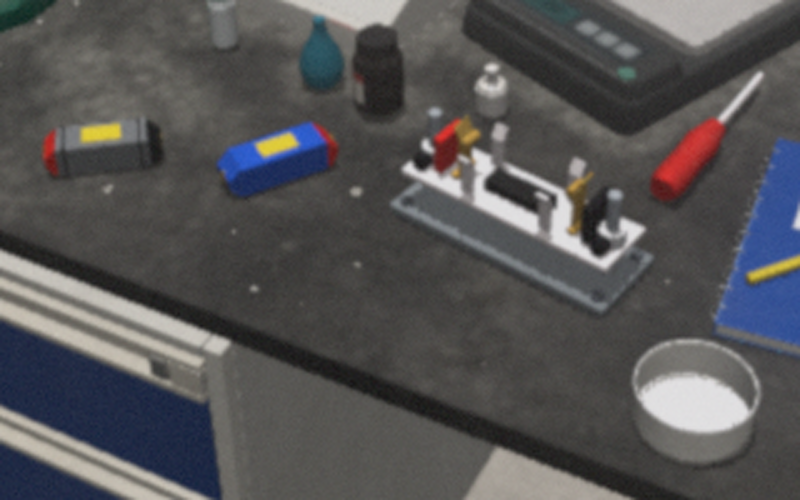

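The pack is at about (0.469, 0.144) with its red end pointing around 127°. The holder is near (0.533, -0.185) with its +y around 84°. I'll move above the pack for a close look.

Request:
servo_tool(motion=[5.5,-22.3,38.7,0.56,0,0,5,5.5,-22.3,38.7,0.56,0,0,5,5.5,-22.3,38.7,0.56,0,0,5,5.5,-22.3,38.7,0.56,0,0,5,5.5,-22.3,38.7,0.56,0,0,5])

```text
time: 0.78
tool_pos: [0.3838, 0.2486, 0.2179]
eef_rot: [1.628, 1.57, 0.704]
wrist_force: [1.4, -0.0, -0.6]
width: 0.0497
```

Run:
```python
from h import *
p,Rm=tool(); print(p,Rm.round(3),sense()['time'])
d=np.array([.469,.144,.2])-p; print(Rm.T@d, sense()['qpos'])
```

```text
[0.38377963 0.24864682 0.21789923] [[ 0.     0.798  0.603]
 [ 0.     0.603 -0.798]
 [-1.     0.    -0.   ]] 0.775
[0.0178982  0.00488778 0.13486888] [ 4.06962918e-01  2.56864650e-01  1.76116442e+00  1.17926770e-04
  1.12321678e+00 -2.40251897e-01]
```

Request:
servo_tool(motion=[1.8,0.5,11.5,0,0,0,5,1.8,0.5,11.5,0,0,0,5,1.8,0.5,11.5,0,0,0,5,1.8,0.5,11.5,0,0,0,5])

```text
time: 1.27
tool_pos: [0.4557, 0.1617, 0.1999]
eef_rot: [-2.434, 1.57, 2.924]
wrist_force: [-0.3, -0.1, 0.1]
width: 0.0497
```

Run:
```python
from h import *
s=sense();im=camera('wrist');cv2.imwrite('pics/w1.png',im[:,:,::-1])
np.save('w1.npy',im);import pickle;pickle.dump(s,open('w1.pkl','wb'))
print(s['tool_pos'],s['eef_rot'],s['wrist_force'])
```

```text
[0.45568655 0.16169872 0.19986527] [-2.43446178  1.56965929  2.92417922] [-0.31238126 -0.10063505  0.06541792]
```

View pics/w1.png

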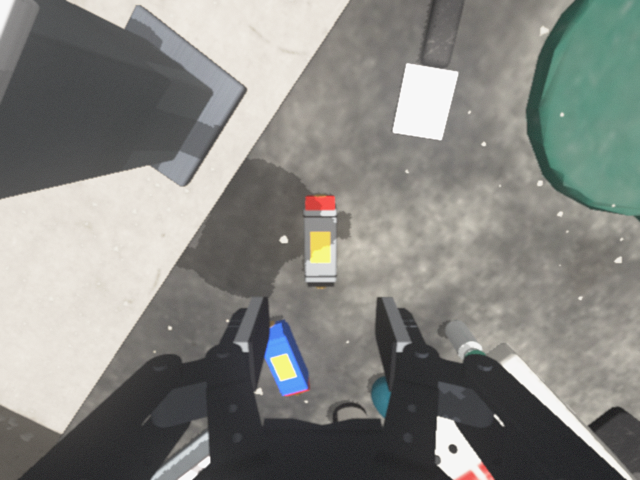

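Run:
```python
from h import *
im=np.load('w1.npy'); crop(im,280,180,360,300,5,'pics/w1c.png')
```

```text
(no output)
```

View pics/w1c.png

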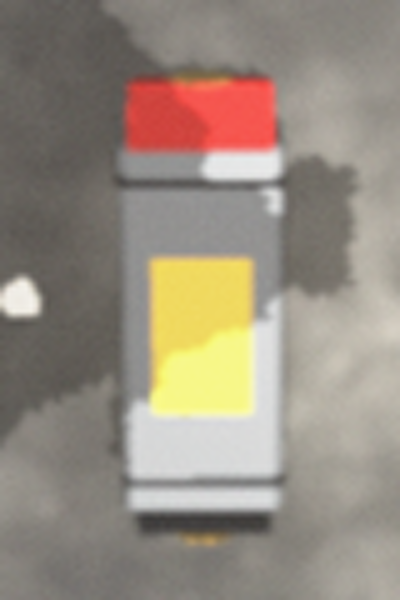

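Run:
```python
from h import *
import pickle
C=cam('wrist',pickle.load(open('w1.pkl','rb')))
f=lambda x,y,z:onz(C,280+x/5-.4,180+y/5-.4,z)
A=f(118,151,.027);B=f(284,151,.027);D=f(127,512,.027);E=f(284,512,.027)
print(A,B,D,E,'w',np.linalg.norm(A-B),np.linalg.norm(D-E),'l',np.linalg.norm((A+B-D-E)/2))
c=(A+B+D+E)/4; y=(A+B-D-E);print('c',c,'ang',np.degrees(np.arctan2(y[1],y[0])))
r=f(201,78,.014);k=f(204,540,.014);print(r,k,np.linalg.norm(r-k),(r+k)/2,np.degrees(np.arctan2(*(r-k)[1::-1])))
S=cam('side');T=cam('top')
print(proj(T,c),proj(S,c))
# holder rough in tri: red end post & pad etc.
```

```text
[0.43403163 0.1622332  0.027     ] [0.45739954 0.17983717 0.027     ] [0.4765978  0.10647314 0.027     ] [0.50038591 0.1243913  0.027     ] w 0.02925678004584121 0.029781449198417836 l 0.07015339108717213
c [0.46710372 0.1432337  0.027     ] ang 127.57166867620164
[0.43939552 0.17933206 0.014     ] [0.4956862  0.10528696 0.014     ] 0.09301245191656797 [0.46754086 0.14230951 0.014     ] 127.24287659169238
[224.64146803 274.51905711] [209.99553894 244.47421726]
```

Run:
```python
from h import *
p,Rm=tool(); print(p,np.degrees(np.arctan2(Rm[1,1],Rm[0,1])),Rm[2])
print(Rm.T@(np.array([.4672,.143,.032])-p)*100)
```

```text
[0.45546467 0.16222432 0.20006763] 37.10451456711156 [-9.99999737e-01 -3.71829072e-04 -6.22894064e-04]
[16.8054461  -0.21756315  2.25163623]
```

Request:
servo_tool(motion=[5,-0.2,2.25,0,0,0,5,11,-0.2,2.25,0,0,0,5,15,-0.2,2.25,0,0,0,5,16.8,-0.2,2.25,0,0,0,5,16.8,-0.2,2.25,0,0,0,5])

```text
time: 1.95
tool_pos: [0.4667, 0.1436, 0.0313]
eef_rot: [-2.14, 1.568, -3.061]
wrist_force: [-0.2, -0.4, 0.5]
width: 0.0498
```

Run:
```python
from h import *
s=sense();print(s['tool_pos'],s['wrist_force'],s['time'])
im=camera('wrist');cv2.imwrite('pics/w2.png',im[:,:,::-1]);
```

```text
[0.46671154 0.14357438 0.03127829] [-0.20651916 -0.42406753  0.48073003] 1.95
```

View pics/w2.png

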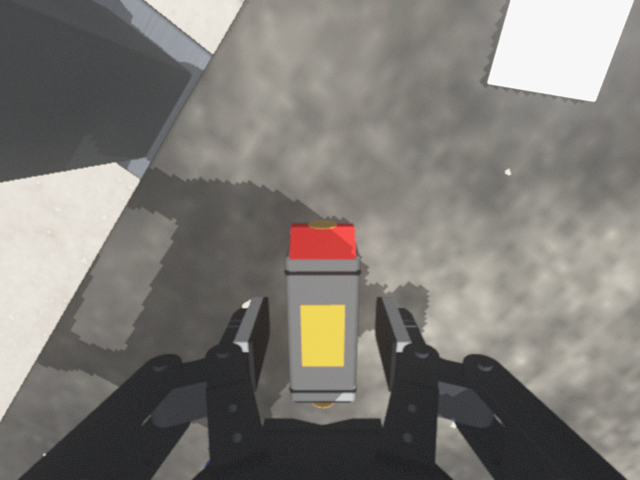

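Request:
servo_tool(motion=[0.2,0,0,0,0,0,5,0.2,0,0,0,0,0,2,0.2,0,0,0,0,0,2,0.2,0,0,0,0,0,2,0.2,0,0,0,0,0,2])

```text
time: 2.62
tool_pos: [0.4686, 0.1427, 0.0312]
eef_rot: [1.222, 1.569, 0.298]
wrist_force: [-1.6, 0.5, 6.4]
width: 0.0289
```

Request:
servo_tool(motion=[0,0,0,0,0,0,2,0,0,0,0,0,0,2])

```text
time: 2.88
tool_pos: [0.4687, 0.1427, 0.0312]
eef_rot: [1.213, 1.569, 0.289]
wrist_force: [-1.4, 0.2, 6.5]
width: 0.0288
```

Width reads 28.9 mm, so the pack is held, and the tips are brushing the table. I'll lift it and check.

Request:
servo_tool(motion=[-2,0,0,0,0,0,2,-7,0,0,0,0,0,2,-12,0,0,0,0,0,2,-17,0,0,0,0,0,2,-19,0,0,0,0,0,2])

```text
time: 3.5
tool_pos: [0.4689, 0.1425, 0.2234]
eef_rot: [1.08, 1.566, 0.156]
wrist_force: [0.1, -0.0, -2.8]
width: 0.0288
```

Run:
```python
from h import *
s=sense();print(s['tool_pos'],s['wrist_force'],s['time'],s['width'])
im=camera('wrist');cv2.imwrite('pics/w3.png',im[:,:,::-1]);
p,Rm=tool();print(Rm)
print(Rm.T@(np.array([.523,-.285,.24])-p)*100)
```

```text
[0.46891728 0.14250444 0.22344705] [ 0.08586626 -0.04529023 -2.82468259] 3.5 0.028844443251057263
[[ 0.00734169  0.79788143  0.60276971]
 [ 0.00108195  0.60277926 -0.79790726]
 [-0.99997246  0.00651016  0.00356215]]
[ -1.52833459 -21.49973464  37.34907817]
```

View pics/w3.png

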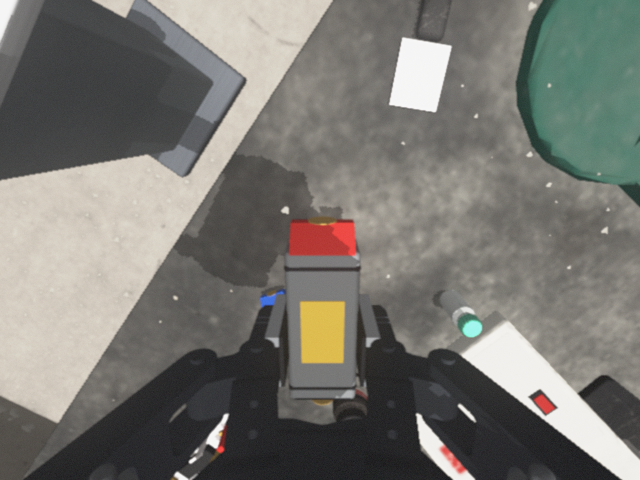

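Request:
servo_tool(motion=[-1.5,-21.5,37.3,0.75,0,0,2,-1.5,-21.5,37.3,0.75,0,0,2,-1.5,-21.5,37.3,0.75,0,0,2,-1.5,-21.5,37.3,0.75,0,0,2,-1.5,-21.5,37.3,0.75,0,0,2])

```text
time: 4.18
tool_pos: [0.5063, -0.1694, 0.2303]
eef_rot: [-2.21, 1.57, 2.397]
wrist_force: [1.9, -0.4, -1.9]
width: 0.029
```

Run:
```python
from h import *
s=sense();print(s['tool_pos'],s['wrist_force'],s['time'],s['width'])
p,Rm=tool();print(Rm)
print(Rm.T@(np.array([.523,-.285,.24])-p)*100)
```

```text
[ 0.50627775 -0.16937047  0.23025924] [ 1.85289576 -0.38071899 -1.94358649] 4.175 0.0290241672574365
[[-8.45829077e-04  9.94450715e-01 -1.05200092e-01]
 [ 7.79195750e-04 -1.05199443e-01 -9.94450838e-01]
 [-9.99999339e-01 -9.23106900e-04 -6.85891024e-04]]
[-0.98450003  2.87846251 11.32220154]
```

Request:
servo_tool(motion=[-1,2.8,9.5,0,0,0,2,-1,2.8,9.5,0,0,0,2,-1,2.8,9.5,0,0,0,2,-1,2.8,9.5,0,0,0,2])

```text
time: 4.68
tool_pos: [0.5243, -0.2641, 0.2399]
eef_rot: [-2.259, 1.568, 2.35]
wrist_force: [-0.4, -0.2, -2.7]
width: 0.0288
```

Run:
```python
from h import *
import pickle
s=sense();im=camera('wrist');cv2.imwrite('pics/w4.png',im[:,:,::-1]);np.save('w4.npy',im);pickle.dump(s,open('w4.pkl','wb'))
print(s['tool_pos'],s['joint_vel'].round(3),s['wrist_force'])
```

```text
[ 0.52428395 -0.26408979  0.23991033] [ 0.021 -0.014  0.007  0.     0.    -0.002] [-0.38449707 -0.15659907 -2.71060322]
```

View pics/w4.png

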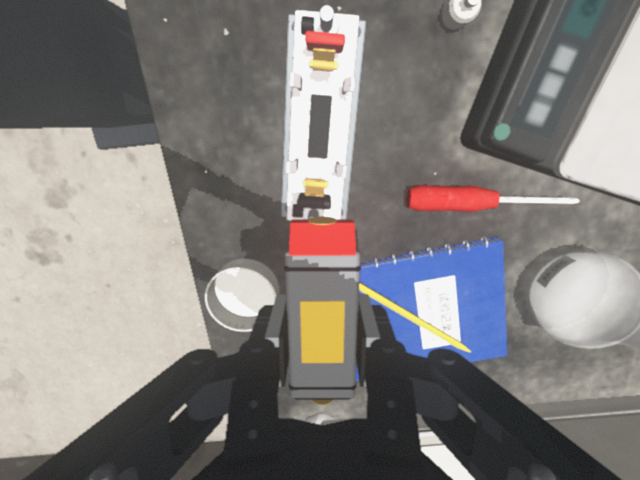

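Run:
```python
from h import *
im=np.load('w4.npy'); crop(im,275,0,375,110,5.4,'pics/w4a.png'); crop(im,275,110,375,225,5,'pics/w4b.png')
```

```text
(no output)
```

View pics/w4a.png

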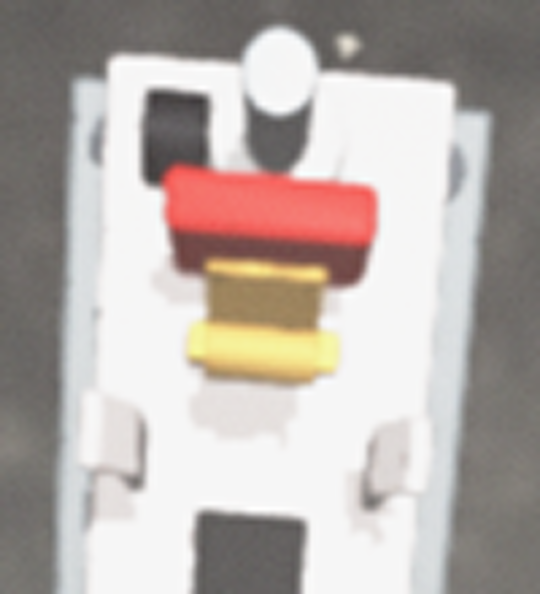

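View pics/w4b.png

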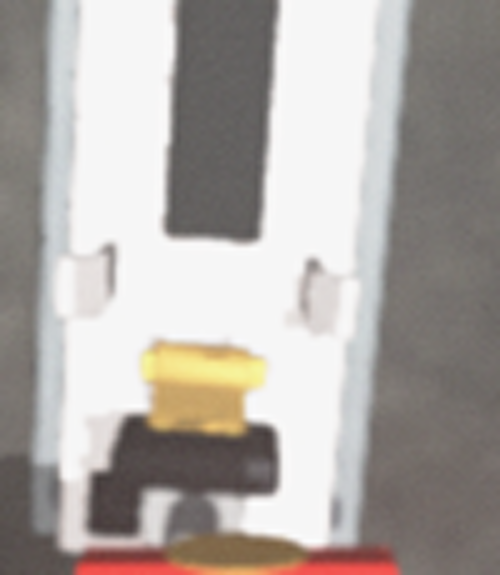

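```bash
cat > m.py <<'E'
from h import *
import pickle
C=cam('wrist',pickle.load(open('w4.pkl','rb')))
o=C[2]
a=lambda x,y:(275+x/5.4-.4,0+y/5.4-.4); b=lambda x,y:(275+x/5-.4,110+y/5-.4)
n=np.linalg.norm
def quad(P,z):
    q=[onz(C,*p,z) for p in P]; c=sum(q)/4; y=(q[0]+q[1]-q[2]-q[3])/2
    return c,n(y),n(q[0]-q[1]),n(q[2]-q[3]),np.degrees(np.arctan2(y[1],y[0]))
F=[a(75,80),a(490,113),b(35,532),b(354,545)]
print('foot',quad(F,.01))
P=[a(197,512),a(305,520),b(165,237),b(260,243)]
for z in (.03,.036,.04,.045,.05,.056): print('pad',z,quad(P,z))
c,_,_,_,ang=quad(F,.01);t=np.radians(ang);Y=np.array([np.cos(t),np.sin(t)]);X=np.array([Y[1],-Y[0]])
def hf(p): d=p[:2]-c[:2]; return X@d*1e3,Y@d*1e3
print('post top',hf(onz(C,*a(281,70),.082)))
for z in (.03,.04,.05): print('beads',z,hf(onz(C,*a(264,350),z+.021)),hf(onz(C,*b(204,366),z+.021)))
E
python3 m.py
```

```text
foot (array([ 0.52992571, -0.18127081,  0.01      ]), np.float64(0.18335264800490658), np.float64(0.06835268635613026), np.float64(0.06776758817394005), np.float64(79.85589549448122))
pad 0.03 (array([ 0.52942018, -0.18199867,  0.03      ]), np.float64(0.05447674117996511), np.float64(0.017903982206849148), np.float64(0.017984824289037134), np.float64(80.0433446331735))
pad 0.036 (array([ 0.52947847, -0.1819828 ,  0.036     ]), np.float64(0.053480603553108734), np.float64(0.0175765978963983), np.float64(0.01765596173597929), np.float64(80.04334463317356))
pad 0.04 (array([ 0.52951733, -0.18197222,  0.04      ]), np.float64(0.05281651180187116), np.float64(0.017358341689431067), np.float64(0.01743672003394084), np.float64(80.04334463317365))
pad 0.045 (array([ 0.52956591, -0.181959  ,  0.045     ]), np.float64(0.051986397112824226), np.float64(0.01708552143072225), np.float64(0.01716266790639269), np.float64(80.04334463317355))
pad 0.05 (array([ 0.52961449, -0.18194577,  0.05      ]), np.float64(0.051156282423777275), np.float64(0.016812701172013212), np.float64(0.01688861577884455), np.float64(80.04334463317343))
pad 0.056 (array([ 0.52967278, -0.1819299 ,  0.056     ]), np.float64(0.05016014479692092), np.float64(0.01648531686156236), np.float64(0.016559753225786813), np.float64(80.04334463317356))
post top (np.float64(0.05064265288217719), np.float64(75.78287611005702))
beads 0.03 (np.float64(0.020261555587101215), np.float64(47.90640160700533)) (np.float64(-0.11037942473974237), np.float64(-48.511331689694565))
beads 0.04 (np.float64(0.1047703678255206), np.float64(46.36644952176312)) (np.float64(-0.02161697669488677), np.float64(-46.91194785074015))
beads 0.05 (np.float64(0.18927918006404232), np.float64(44.82649743652097)) (np.float64(0.06714547134985868), np.float64(-45.31256401178576))
```

Run:
```python
from h import *
im=np.load('w4.npy'); crop(im,275,210,371,410,3,'pics/w4p.png')
```

```text
(no output)
```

View pics/w4p.png

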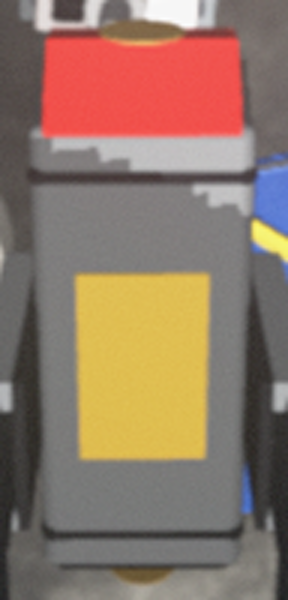

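Run:
```python
from h import *
c=camera_info('wrist');K=c['K'];H=c['hand_eye']
def onx(u,v,x):
    d=H[:3,:3]@np.linalg.solve(K,[u,v,1.]);o=H[:3,3];return o+d*(x-o[0])/d[0]
g=lambda x,y:(275+x/3-.3,210+y/3-.3)
for h in (0,.0042,.008):
    q=[onx(*g(*t),h) for t in [(32,130),(255,130),(46,565),(238,565)]]
    print(h,[(x*1e3).round(1) for x in q],'c',(sum(q)/4*1e3).round(2),'w',1e3*(q[1]-q[0])[1],1e3*(q[3]-q[2])[1],'len',1e3*(q[2]-q[0])[2])
```

```text
0 [array([  0. , -14.1, -38.4]), array([  0. ,  13.7, -38.4]), array([  0. , -14.5,  29.6]), array([ 0. , 13.6, 29.6])] c [ 0.   -0.33 -4.41] w 27.759134499057954 28.075796854634785 len 68.04687289739951
0.0042 [array([  4.2, -14.6, -36.8]), array([  4.2,  14.2, -36.8]), array([  4.2, -15. ,  33.6]), array([ 4.2, 14.1, 33.7])] c [ 4.2  -0.33 -1.59] w 28.746442319861934 29.074367390428158 len 70.4670927999738
0.008 [array([  8. , -15. , -35.4]), array([  8. ,  14.6, -35.4]), array([  8. , -15.4,  37.3]), array([ 8. , 14.5, 37.3])] c [ 8.   -0.32  0.95] w 29.63972082439887 29.977835970431695 len 72.6568155689696
```

```bash
cat > go.py <<'E'
from h import *
import sys
tgt=np.array(list(map(float,sys.argv[1:4])))
s=sense();p,Rm=tool(s)
t=np.radians(79.95-90)
Y=np.array([np.cos(t),np.sin(t),0]);Xd=np.array([0,0,-1.]);Z=np.cross(Xd,Y)
G=np.column_stack([Xd,Y,Z])
print('t',s['time'],'p',p.round(4),'F',s['wrist_force'].round(2),'M',s['ft_torque'].round(3),'w',s['width'])
print('shift cm',(Rm.T@(tgt-p)*100).round(2),'rotvec',R.from_matrix(Rm.T@G).as_rotvec().round(4))
E
python3 go.py .5297 -.1832 .16
```

```text
t 4.725 p [ 0.5245 -0.2637  0.2402] F [ 0.01  0.3  -1.62] M [ 0.016 -0.032  0.063] w 0.02880408446667433
shift cm [ 8.03 -0.29 -8.05] rotvec [ 0.0731 -0.0012  0.0015]
```

Request:
servo_tool(motion=[2,-0.3,-4,0.073,-0.001,0.0015,2,5,-0.3,-8.05,0.073,-0.001,0.0015,2,8,-0.3,-8.05,0.073,-0.001,0.0015,2,8,-0.3,-8.05,0.073,-0.001,0.0015,2,8,-0.3,-8.05,0.073,-0.001,0.0015,2])

```text
time: 5.35
tool_pos: [0.5307, -0.1844, 0.1622]
eef_rot: [1.161, 1.567, -0.585]
wrist_force: [0.1, 0.1, -2.2]
width: 0.0286
```

```bash
python3 go.py .5297 -.1832 .115
python3 - <<'E'
from h import *
cv2.imwrite('pics/w5.png',camera('wrist')[:,:,::-1]); im=camera('side');crop(im,300,200,460,320,5,'pics/s5.png')
E
python3 go.py .5297 -.1832 .115
```

```text
t 5.35 p [ 0.5307 -0.1844  0.1622] F [ 0.14  0.08 -2.16] M [-0.027 -0.004  0.041] w 0.028636450062854146
shift cm [ 4.72 -0.13 -0.11] rotvec [-0.0001  0.0014 -0.0032]
t 5.45 p [ 0.5308 -0.185   0.1625] F [ 0.67 -0.21 -1.36] M [-0.029 -0.006  0.023] w 0.028795672701201477
shift cm [ 4.75 -0.16 -0.16] rotvec [-0.0008  0.0017 -0.0042]
```

View pics/w5.png

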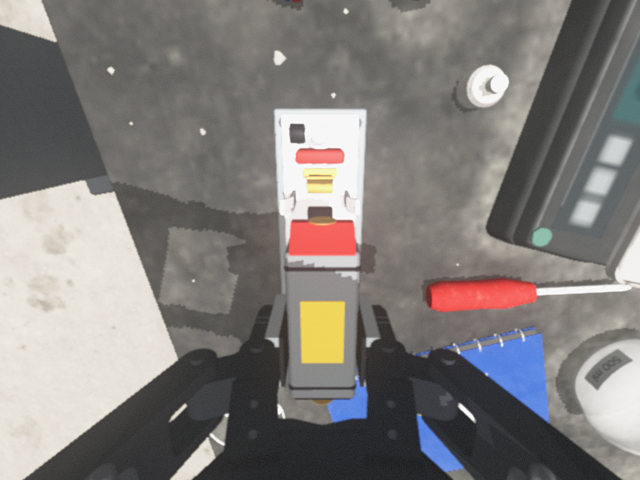

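View pics/s5.png

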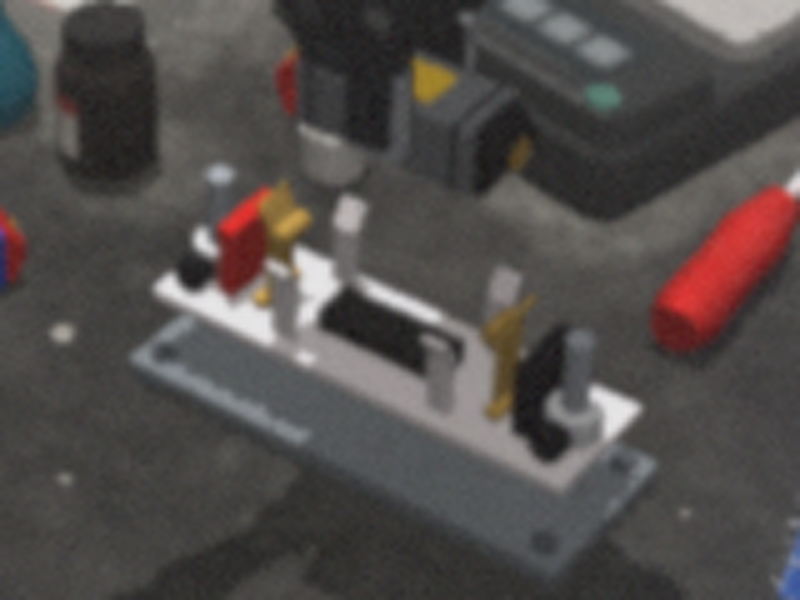

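Run:
```python
from h import *
S=cam('side')
for z in (.03,.035,.04,.045,.05,.056): print(z,(proj(S,[.5297,-.1818,z])-[300,200])*5+2)
```

```text
0.03 [388.97869987 374.86157671]
0.035 [389.38559167 364.28862027]
0.04 [389.79470288 353.65799333]
0.045 [390.20605169 342.96922273]
0.05 [390.61965653 332.22183015]
0.056 [391.11898649 319.24689677]
```

Request:
servo_tool(motion=[1.5,-0.14,-0.14,0,0.0015,-0.004,2,3,-0.14,-0.14,0,0.0015,-0.004,2,4,-0.14,-0.14,0,0.0015,-0.004,2,4,-0.14,-0.14,0,0.0015,-0.004,2,4,-0.14,-0.14,0,0.0015,-0.004,2])

```text
time: 6.08
tool_pos: [0.5293, -0.183, 0.1211]
eef_rot: [-1.82, 1.569, 2.716]
wrist_force: [1.0, -0.9, -2.5]
width: 0.0283
```

```bash
python3 go.py .5297 -.1832 .105
```

```text
t 6.075 p [ 0.5293 -0.183   0.1211] F [ 0.97 -0.91 -2.53] M [-0.011 -0.022  0.025] w 0.02832224415233651
shift cm [1.61 0.05 0.01] rotvec [-0.0006 -0.0005  0.0021]
```

Request:
servo_tool(motion=[0.5,0.04,0.01,0,0,0.002,2,1.0,0.04,0.01,0,0,0.002,2,1.5,0.04,0.01,0,0,0.002,2,1.7,0.04,0.01,0,0,0.002,2,1.8,0.04,0.01,0,0,0.002,2])

```text
time: 6.7
tool_pos: [0.5294, -0.183, 0.1028]
eef_rot: [-2.392, 1.57, 2.144]
wrist_force: [-0.5, 0.0, -2.1]
width: 0.0288
```

```bash
python3 go.py .5297 -.1832 .1
python3 - <<'E'
from h import *
im=camera('side');crop(im,300,190,460,310,5,'pics/s6.png')
E
python3 go.py .5297 -.1832 .1
```

```text
t 6.7 p [ 0.5294 -0.183   0.1028] F [-0.54  0.   -2.06] M [-0.018  0.002  0.055] w 0.028773609854794446
shift cm [0.28 0.03 0.01] rotvec [-0.0006 -0.0007  0.0007]
t 6.75 p [ 0.5294 -0.183   0.1028] F [-0.38 -0.28 -2.28] M [-0.066 -0.061 -0.047] w 0.028693701555942752
shift cm [0.28 0.03 0.01] rotvec [-0.0006 -0.0007  0.0006]
```

View pics/s6.png

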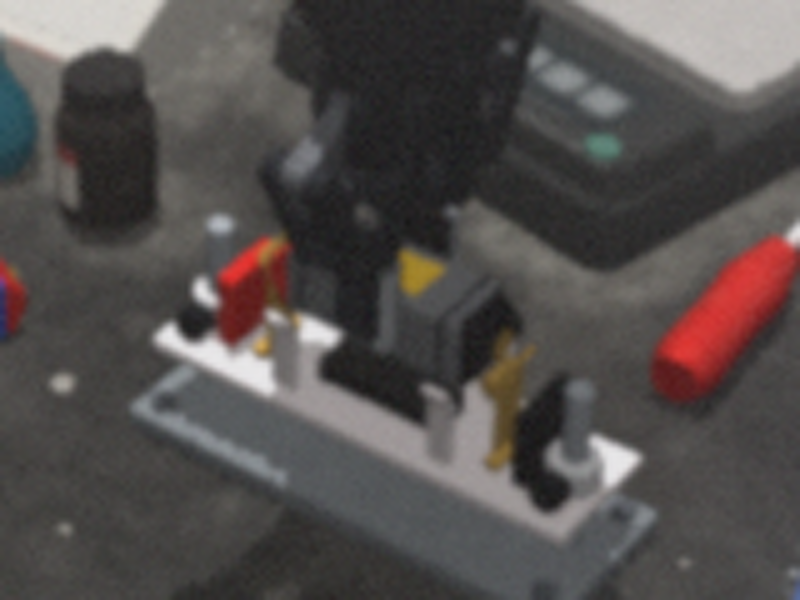

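Request:
servo_tool(motion=[0.1,0.03,0.01,0,0,0,2,0.2,0.03,0.01,0,0,0,2,0.3,0.03,0.01,0,0,0,2,0.4,0.03,0.01,0,0,0,2])

```text
time: 7.25
tool_pos: [0.5298, -0.1832, 0.099]
eef_rot: [-2.811, 1.57, 1.725]
wrist_force: [-0.3, 1.0, 3.8]
width: 0.029
```

Request:
servo_tool(motion=[0.1,0,0,0,0,0,2,0.2,0,0,0,0,0,2,0.3,0,0,0,0,0,2])

```text
time: 7.62
tool_pos: [0.5305, -0.1836, 0.097]
eef_rot: [1.529, 1.569, -0.218]
wrist_force: [-0.4, 1.0, 5.4]
width: 0.0288
```

Request:
servo_tool(motion=[0.1,0,0,0,0,0,2,0.2,0,0,0,0,0,2])

```text
time: 7.88
tool_pos: [0.5307, -0.1837, 0.0952]
eef_rot: [1.47, 1.568, -0.277]
wrist_force: [-0.9, -0.0, 6.8]
width: 0.0286
```

```bash
python3 go.py .5297 -.1832 .1
```

```text
t 7.875 p [ 0.5307 -0.1837  0.0952] F [-0.9  -0.05  6.76] M [ 0.089  0.074 -0.022] w 0.02859101412479746
shift cm [-0.48 -0.11 -0.03] rotvec [-0.0007  0.0003 -0.0027]
```

Request:
servo_tool(motion=[0.1,-0.05,0,0,0,0,2,0.2,-0.05,0,0,0,0,2])

```text
time: 8.12
tool_pos: [0.5304, -0.1837, 0.0934]
eef_rot: [1.451, 1.567, -0.296]
wrist_force: [0.3, -0.6, 5.9]
width: 0.0287
```

Request:
servo_tool(motion=[0.1,0,0,0,0,0,2,0.2,0,0,0,0,0,2])

```text
time: 8.38
tool_pos: [0.5295, -0.1832, 0.0901]
eef_rot: [2.264, 1.57, 0.517]
wrist_force: [0.3, 0.0, 0.3]
width: 0.0289
```

Request:
servo_tool(motion=[0.1,0,0,0,0,0,2,0.2,0,0,0,0,0,2])

```text
time: 8.62
tool_pos: [0.529, -0.183, 0.0876]
eef_rot: [-2.183, 1.569, 2.353]
wrist_force: [-0.2, -0.0, 2.2]
width: 0.0286
```

Request:
servo_tool(motion=[0.1,0,0,0,0,0,2,0.2,0,0,0,0,0,2])

```text
time: 8.88
tool_pos: [0.529, -0.183, 0.0857]
eef_rot: [-2.28, 1.57, 2.256]
wrist_force: [-1.2, -0.1, -0.0]
width: 0.0285
```

Request:
servo_tool(motion=[0.1,0,0,0,0,0,2,0.15,0,0,0,0,0,2])

```text
time: 9.12
tool_pos: [0.5289, -0.183, 0.084]
eef_rot: [-2.155, 1.569, 2.381]
wrist_force: [1.0, -0.4, -2.1]
width: 0.0289
```

Request:
servo_tool(motion=[0.1,0,0,0,0,0,2,0.1,0,0,0,0,0,2])

```text
time: 9.38
tool_pos: [0.5288, -0.1829, 0.0828]
eef_rot: [-2.105, 1.569, 2.432]
wrist_force: [1.2, -0.2, -7.0]
width: 0.0288
```

Request:
servo_tool(motion=[0.05,0,0,0,0,0,2,0.1,0,0,0,0,0,2])

```text
time: 9.62
tool_pos: [0.5289, -0.183, 0.0822]
eef_rot: [-2.2, 1.569, 2.336]
wrist_force: [-0.5, 0.1, -4.1]
width: 0.0286
```

Request:
servo_tool(motion=[0.05,0,0,0,0,0,2,0.1,0,0,0,0,0,2])

```text
time: 9.88
tool_pos: [0.5292, -0.1831, 0.0814]
eef_rot: [-2.469, 1.57, 2.068]
wrist_force: [-1.0, -0.1, -5.0]
width: 0.0287
```

Request:
servo_tool(motion=[0.05,0,0,0,0,0,2,0.1,0,0,0,0,0,2])

```text
time: 10.12
tool_pos: [0.5292, -0.1831, 0.0809]
eef_rot: [-2.816, 1.57, 1.721]
wrist_force: [-1.8, 0.7, 1.6]
width: 0.029
```

Request:
servo_tool(motion=[0.05,0,0,0,0,0,2,0.1,0,0,0,0,0,2])

```text
time: 10.38
tool_pos: [0.5293, -0.1831, 0.0803]
eef_rot: [3.039, 1.57, 1.292]
wrist_force: [-5.2, 2.3, 7.4]
width: 0.0288
```

```bash
python3 go.py .5297 -.1832 .1
python3 - <<'E'
from h import *
im=camera('side');crop(im,300,190,460,310,5,'pics/s7.png')
cv2.imwrite('pics/w7.png',camera('wrist')[:,:,::-1])
E
python3 go.py .5297 -.1832 .1
```

```text
t 10.375 p [ 0.5293 -0.1831  0.0803] F [-5.18  2.31  7.42] M [ 0.302  0.764 -0.003] w 0.028824572260289262
shift cm [-1.97  0.05  0.  ] rotvec [-0.0005 -0.0005 -0.    ]
t 10.475 p [ 0.5292 -0.1831  0.0803] F [-3.77  1.79  6.3 ] M [ 0.187  0.754 -0.023] w 0.02881319413812295
shift cm [-1.97  0.05  0.  ] rotvec [-0.0005 -0.0004 -0.    ]
```

View pics/s7.png

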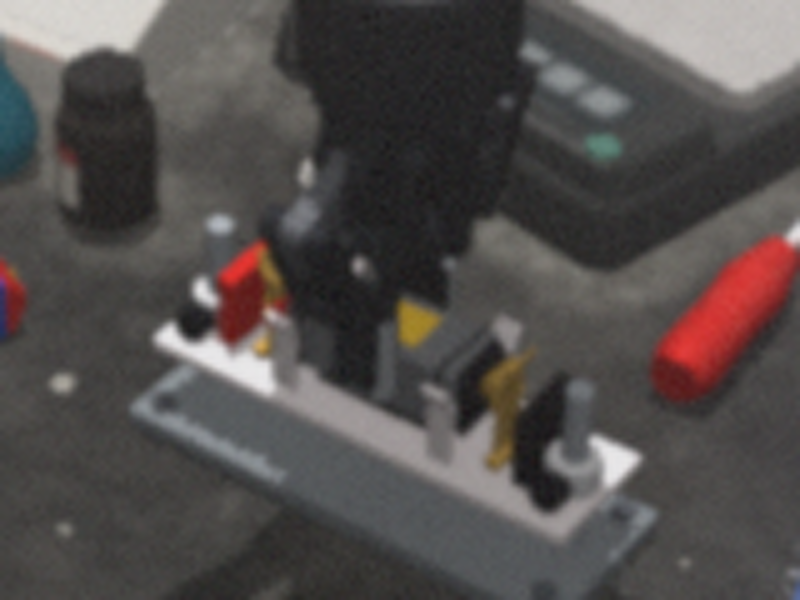

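View pics/w7.png

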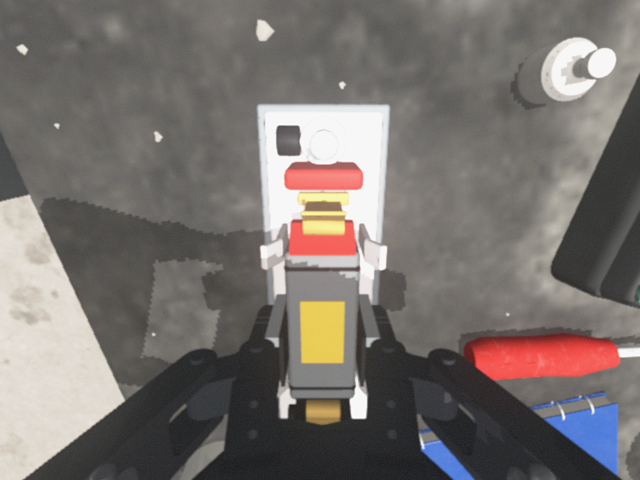

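Request:
servo_tool(motion=[0,0,0,0,0,0,4.5,0,0,0,0,0,0,4.5,0,0,0,0,0,0,4.5])

```text
time: 10.85
tool_pos: [0.5294, -0.1832, 0.0794]
eef_rot: [3.099, 1.57, 1.352]
wrist_force: [-0.3, 0.6, 0.7]
width: 0.0449
```

```bash
python3 go.py .5297 -.1832 .1
python3 - <<'E'
from h import *
cv2.imwrite('pics/w8.png',camera('wrist')[:,:,::-1])
E
```

```text
t 10.85 p [ 0.5294 -0.1832  0.0794] F [-0.26  0.58  0.66] M [-0.01  -0.019  0.001] w 0.04488168223708099
shift cm [-2.06  0.03 -0.01] rotvec [-0.0006 -0.0005 -0.    ]
```

View pics/w8.png

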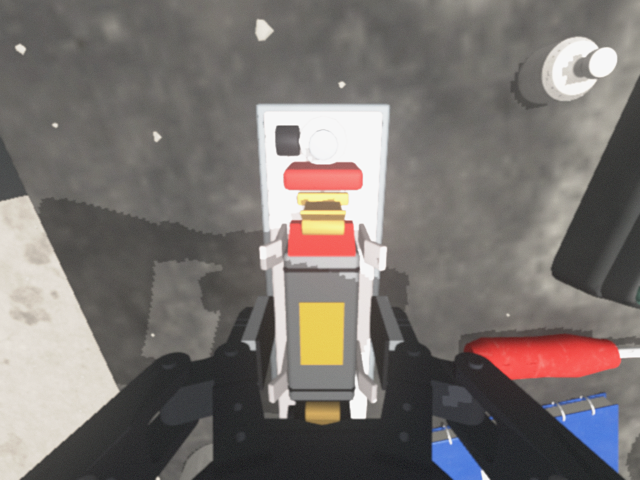

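The pack is released and the force is near zero. I'll retract straight up and check the seating.

Request:
servo_tool(motion=[-1,0,0,0,0,0,4.5,-3,0,0,0,0,0,4.5,-7,0,0,0,0,0,4.5,-12,0,0,0,0,0,4.5,-16,0,0,0,0,0,4.5])

```text
time: 11.52
tool_pos: [0.5295, -0.1833, 0.2423]
eef_rot: [1.576, 1.569, -0.171]
wrist_force: [0.6, 0.7, 0.4]
width: 0.0448
```

Request:
servo_tool(motion=[0,0,6,0,0,0,4.5,0,0,8,0,0,0,4.5,0,0,8,0,0,0,4.5])

```text
time: 11.9
tool_pos: [0.5147, -0.2629, 0.2393]
eef_rot: [-2.513, 1.569, 2.021]
wrist_force: [1.3, 0.1, 0.7]
width: 0.045
```

Run:
```python
from h import *
import pickle
s=sense();im=camera('wrist');cv2.imwrite('pics/w9.png',im[:,:,::-1]);np.save('w9.npy',im);pickle.dump(s,open('w9.pkl','wb'))
crop(im,250,10,390,260,2.3,'pics/w9c.png')
im=camera('side');crop(im,300,190,460,310,5,'pics/s9.png');cv2.imwrite('pics/s9f.png',im[:,:,::-1])
print(s['time'],s['tool_pos'])
```

```text
11.9 [ 0.51473299 -0.26291089  0.23933722]
```

View pics/w9c.png

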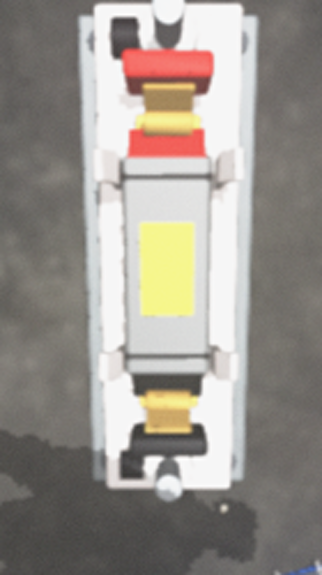

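View pics/s9.png

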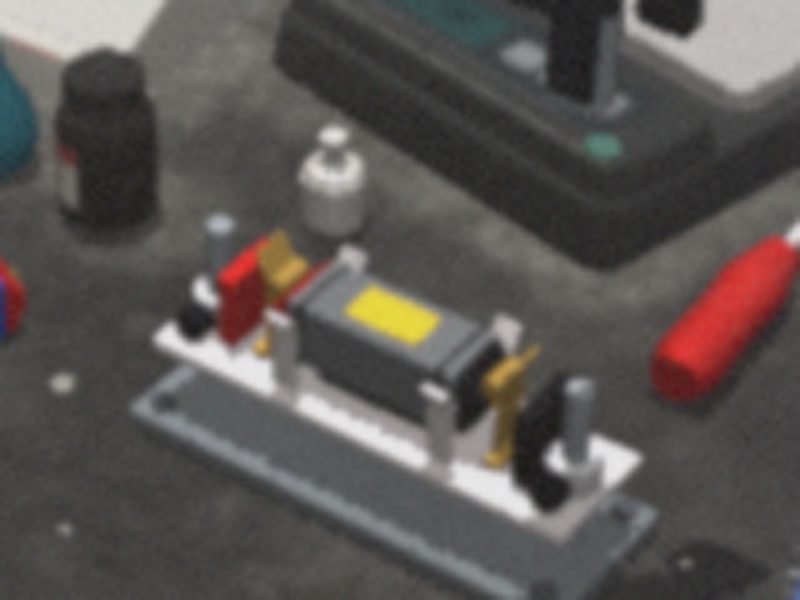

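View pics/s9f.png

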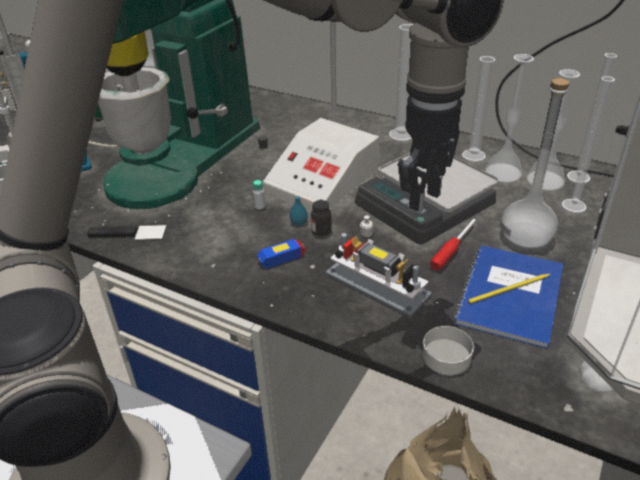

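The pack sits between the cheeks, red end at the red post, with both beads over the top slopes. One last height and centre check, then hand in.

Run:
```python
from h import *
import pickle
C=cam('wrist',pickle.load(open('w9.pkl','rb')))
f=lambda x,y,z:onz(C,250+x/2.3-.3,10+y/2.3-.3,z)
for z in (.074,.077,.080,.085):
    q=[f(120,157,z),f(211,160,z),f(126,372,z),f(210,374,z)]
    y=(q[0]+q[1]-q[2]-q[3])/2;print(z,(sum(q)/4).round(4),np.linalg.norm(y),np.linalg.norm(q[0]-q[1]),np.linalg.norm(q[2]-q[3]),np.degrees(np.arctan2(y[1],y[0])))
from bench import sign_off
print(sign_off())
```

```text
0.074 [ 0.5291 -0.1819  0.074 ] 0.07005699023789624 0.030107971691813996 0.03023319916662562 80.45302810232494
0.077 [ 0.5291 -0.1819  0.077 ] 0.06931568904296173 0.029789387132066206 0.0299132895245925 80.4530281023249
0.08 [ 0.5291 -0.1819  0.08  ] 0.06857438784802714 0.029470802572318305 0.0295933798825595 80.45302810232488
0.085 [ 0.5291 -0.1819  0.085 ] 0.06733888585646952 0.028939828306071953 0.02906019714583786 80.45302810232496
the job is handed in; nothing more can be done
None
```

The battery pack is snapped into the holder with its red end at the red post. I let go of it, retracted the gripper and handed the job in at about 12 s.

- **How the push felt:** The leaves were met with the underside at about 68–69 mm, which puts the pad about 51 mm above the worktop. The highest push I read was about 9 N on the way down, then it dropped to a light rub. The beads then pulled the pack down, and the push rose steeply on the pad. I stopped at about 10 N of push, or roughly 14 N on the pad with the clips' pull added (my estimate). Force was only read at the end of each short move.
- **Last checks:** In the pictures both brass beads lie over the pack's upper slopes and the pack is between the cheeks. Its centre is about 0.6 mm and its direction about 0.5° from what I measured for the holder. The pack's size in the picture fits a top height of 74–77 mm. About 77–78 mm is expected for a pack fully home, so the two agree within measuring error.
- **Odd reading:** While pressing home there was a sideways force of about 5 N and a moment of about 0.8 N m. Both vanished on release.
- **Other things:** In the last side view the vial, bottle, dish, weight and blue pack look to be where they were. I checked this by eye only.

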